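# Hitch the mould sled to the vibrating drive

### The job

Hitch the mould sled to the vibrating drive: swing its coupler lever right up, lift the sled by its carry bar and lower the coupler gently, fully home over the drive's ball, with the sled standing straight behind the drive. Then push the lever all the way down to lock it, let go, and leave the other things on the bench where they are.

Things in the scene. Friction and masses are not known exactly. Their poses are not given: they have to be found in the camera images.
- ball (a point): Centre of the drive's steel hitch ball, 44 mm across, 73 mm above the bench, on an 18 mm neck above a flat 60 mm wide tongue (top 35 mm high, ending 20 mm behind the ball). The fixed grey drive housing (180 x 170 mm, 127 mm high, knob to 141 mm) begins 85 mm from the ball on this frame's +x side. z is up; the hitched sled points along this +x.
- socket (a point): Centre of the coupler socket in the nose of the loose steel mould sled: the ball's centre lies here when fully home. The sled is 200 long, 100 wide (mm), about 0.8 kg, carries two blue moulds; x points to its nose, z up. This point is 70 mm high on the bench, so hitched, the nose sits 3 mm higher, tail on the bench. Coupler roof 28 mm, its dome 39 mm above this point.
- socket_mouth (a point): Centre of the socket's open underside, 15 mm below the socket centre, axes as the sled's. The cup is 49 mm across inside, flaring to 60 mm at this lip; lift the sled at least 50 mm to pass over the ball. With the lever down, the lever's pawl stands in this mouth, in the ball's way.
- carry_bar (a point): Centre of the sled's carry bar: steel, 62 mm long (x), 16 wide (y), 20 tall, top 95 mm above the bench when the sled stands; pinch it across y from above. Axes as the sled's. 109 mm behind the socket centre, 15 mm higher, about 10 mm behind the centre of mass. Moulds below it reach 50 mm high. The lowered lever's grip hangs 24 mm above this bar.
- lever_grip (a point): Centre of the coupler lever's black grip, a sleeve 22 mm in diameter and 26 mm long across the sled (along y) that spins freely on the lever; pinch its flat ends across y, tool upright throughout. It goes round lever_pivot at 81 mm radius. Axes turn with the lever and equal the sled's at lever 0, where it is 75 mm behind and 30 mm above the pivot.
- lever_pivot (a point): Hinge axis of the lever (along the sled's y), 37 mm behind and 30 mm above the socket centre; axes turn with the lever.
- lever (a joint): Lever angle, rad: 0 = down over the carry bar (locked), 1.19 = its grip straight above the pivot, 1.5 = fully up against its stop, leaning towards the nose. Stays where it is left (friction, about 1 to 1.5 N at the grip).
- spare_mould_center (a point): Middle (18 mm up) of a loose blue open mould, 90 x 150 x 36 mm, a bystander.
- bar_a_center (a point): Middle of a loose cream cast test bar, 22 x 80 (along y) x 22 mm, a bystander.
- bar_b_center (a point): Middle of a second such bar, a bystander.
- balance: Fixed bench balance, 220 (x) x 240 (y) x 69 mm high, origin under its centre, a bystander.
There are look-alikes about, which are no part of the job. What is shaped like the part that bears socket but orange is not meant.

How it is judged:
By the outcome, as a careful person would: the job done as asked, in the order asked, and still so for the second after the job is handed in, with the robot touching nothing.
It also fails if it takes over 72 s, if anything falls off the work surface, if the arm or the gripper's body presses on something with over 40 N, if the wrist force passes 120 N, or if a joint passes its speed limit or range.

### The arm

A 6-joint arm with a two-finger parallel gripper is mounted at the origin on the work surface. World frame = base frame: x ahead of the robot, y to its left, z up, the work surface at z = 0. Lengths are in m, angles in rad, forces in N, time in s.
With the tool pointing down it reaches from about 0.3 to 0.875 m from the base axis. Payload 6.4 kg.
Tool frame: the origin (TCP) lies midway between the tips of the shut fingers; the grasp point (between the pads) lies 19 mm behind it; x points along the fingers, y is the direction in which the jaws open and shut, and the axes are right-handed (so a half turn about x gives the same grasp; the last joint's range is limited). The gripper opens to 85 mm and grips with 20 to 120 N. Pads are 22 mm wide; open, the fingers measure 114 mm over their backs; the gripper's body (76 mm by 85 mm) begins 54 mm behind the grasp point. The pads swing forward as they close: fully open they stand 13 mm farther back than shut.
Start: joints at [1.003, 0.181, 1.607, -0, 1.354, -0.206], TCP at [0.204, 0.538, 0.231] pointing down, gripper open.
Joint ranges: [-2.99, 2.99], [-0.89, 2.07], [0.3, 2.58], [-1.14, 4.28], [0, 2.63], [-3.12, 3.12]. Speed limits (rad/s): [2.57, 2.57, 3.01, 3.14, 3.14, 3.14].

### API

Orientations are given as a unit quaternion [w, x, y, z].
In Python, from bench import ctrl gives the robot as it stands.
- The arm moves only by the tool step_arm, never from a script. Its argument "motion" is a list of rows, each a list of 7 numbers: the shift along the tool's x, y, z in mm, then the turn, a rotation vector about the tool's x, y, z in degrees, then the closure in counts, from 0 (fully open) to 255 (shut). In form: [[tx, ty, tz, rx, ry, rz, hand], ...]. A call has 1 to 10 rows; each row is the pose to reach, as a shift and turn from the pose commanded when the call began, along the tool's axes at that moment; what a row does not reach only later rows make up. A row lasts 1/8 s, in which the tool goes at most 62.5 mm and 10.7 degrees, less where a joint would pass 70% of its speed; a pose out of reach is approached as far as the arm can. A call with a gripper value outside its range is refused whole. The fingers move at their own pace and stop on an object; the grip force is fixed at half the most. Time passes only in rows, so rows that repeat a pose let the fingers close. It gives the time, the measured TCP pose, the force and the opening at its end, in the units of the state.
- ctrl.get_obs(): the state, without advancing time (a new reading comes with each control period).
- ctrl.camera(name): name is "scene" or "top"; returns (picture, depth): 480x640x3 uint8, red, green, blue; 480x640 float32, m along the optical axis (not along the pixel's ray), 0 where there is no reading.
- ctrl.camera_info(name): a dict with "fx", "fy", "cx", "cy" (pixels), "T" (4x4, takes a point from camera to world coordinates). Camera axes: x right, y down, z forward; pixel columns grow to the right and rows downward; lengths in m; the calibration is good to about 2 mm. A picture is of the moment at which its call begins. camera_info takes no time and is no camera call.
- ctrl.hand_in(): hands the job in, once; it reports no verdict.
The state is a dict: "time_s": time; "q": joint angles; "dq": joint speeds; "joint_efforts": joint torques, N m; "eef_pos": TCP position; "eef_rot": TCP orientation; "wrist_force": force on the tool from outside, world axes, zero at the start; "torque": the same for the moment, N m; "opening": opening from 0.0 (shut) to 1.0 (fully open).
Only numpy, scipy, OpenCV 4.12 (cv2) and the standard library are available. Lean on these libraries where they do the work, as an engineer would, in place of code of your own. Each camera call takes 0.05 s, during which the arm holds its last target. There are 200 camera calls.

## Working session

There is one attempt and no reset: what is moved stays moved. The work goes in short steps, Python scripts to look and compute and a tool call to move; the robot and the scene stay as the last step left them, time stands still between calls to the robot, and variables do not carry over. Pictures are saved under pics/ and viewed, about 8 in all and at most 12, crops included, and the job is handed in when it is done.

Besides the shell and the picture viewer there is one more tool, called after "Emit:" as name(argument=value, ...), one argument or row to a line, values as JSON. step_arm: Moves the arm, as the interface text tells. Its arguments: {"type":"object","properties":{"motion":{"type":"array","items":{"type":"array","items":{"type":"number"}}}},"required":["motion"]}

```bash
ls; mkdir -p pics; cat > h.py <<'E'
import numpy as np,cv2
from bench import ctrl
def snap(n):
    im,d=ctrl.camera(n); np.savez(f'{n}.npz',im=im,d=d); return im,d
def P(n,u,v,d,z=None):
    i=ctrl.camera_info(n);T=np.array(i['T']);r=np.array([(u-i['cx'])/i['fx'],(v-i['cy'])/i['fy'],1.])
    if z is None: return T[:3,:3]@(r*d[int(v),int(u)])+T[:3,3]
    w=T[:3,:3]@r; return T[:3,3]+w*(z-T[2,3])/w[2]
def cloud(n,d):
    i=ctrl.camera_info(n);T=np.array(i['T']);v,u=np.mgrid[:480,:640]
    p=np.stack([(u-i['cx'])/i['fx']*d,(v-i['cy'])/i['fy']*d,d],-1)
    return p@T[:3,:3].T+T[:3,3]
E
python3 - <<'E'
from h import *
for n in('scene','top'):
    im,d=snap(n); cv2.imwrite(f'pics/{n}0.png',im[:,:,::-1])
    i=ctrl.camera_info(n);print(n,i['fx'],np.round(i['T'],3).tolist())
print(ctrl.get_obs())
E
```

```text
pics
scene 503.427898765838 [[-0.799, 0.331, -0.501, 1.094], [0.601, 0.423, -0.679, 0.606], [-0.013, -0.844, -0.537, 0.683], [0.0, 0.0, 0.0, 1.0]]
top 583.4731050263899 [[0.023, -0.971, 0.238, 0.299], [-1.0, -0.024, 0.002, -0.137], [0.004, -0.238, -0.971, 1.173], [0.0, 0.0, 0.0, 1.0]]
{'time_s': 0.1, 'q': array([ 1.00269233e+00,  1.81480771e-01,  1.60789764e+00,  1.22287944e-05,
        1.35379176e+00, -2.06299705e-01]), 'dq': array([-0.00062303, -0.00125559, -0.00230317,  0.00054229, -0.00138142,
        0.00030286]), 'joint_efforts': array([ 4.98045047e-04, -4.45883524e+01, -3.52235305e+01, -2.91102651e-04,
        4.23136895e-03,  3.04024445e-05]), 'eef_pos': array([0.20323944, 0.53736099, 0.23047137]), 'eef_rot': array([ 0.69535317,  0.12670661,  0.69578218, -0.12773631]), 'wrist_force': array([-1.06739723,  0.26598393,  0.01681495]), 'torque': array([-0.0096221 , -0.03381892,  0.00739898]), 'opening': 0.9962819015385973}
```

View pics/top0.png

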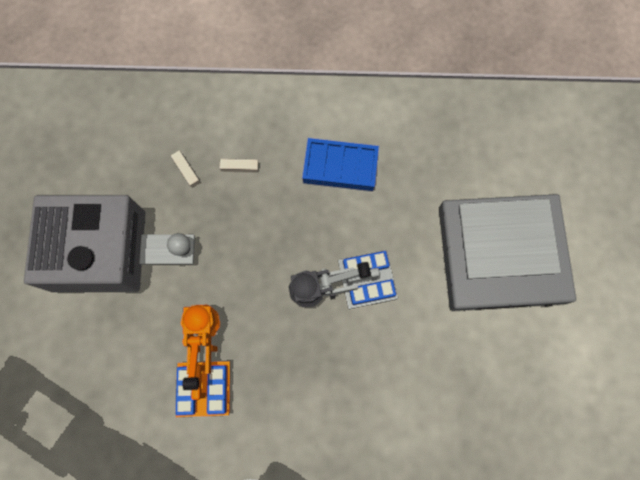

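View pics/scene0.png

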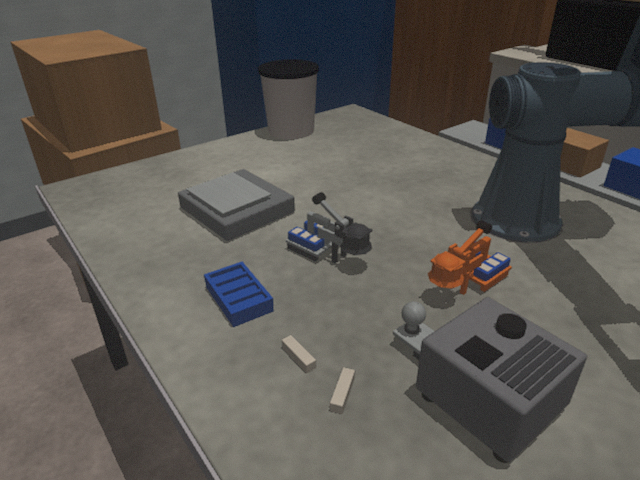

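The top view shows the grey sled with its nose at about (306,288) and its grip at (364,270). The ball is at (179,244), with the drive to its left. The orange look-alike is at (203,360). Next I'll enlarge and measure.

```bash
python3 - <<'E'
from h import *
im=np.load('top.npz')['im'];d=np.load('top.npz')['d']
a=im[220:330,270:410]; b=im[220:280,130:210]
A=cv2.resize(a,None,fx=5,fy=5,interpolation=cv2.INTER_CUBIC)
cv2.imwrite('pics/c1.png',A[:,:,::-1])
for n,u,v in [('nose',306,288),('ball',178,242),('grip',364,269),('ton',155,249)]: print(n,P('top',u,v,d).round(4))
C=cloud('top',d)
def st(m,name):
    p=C[m];print(name,len(p),p.mean(0).round(4))
# sphere fit ball
def sphere(reg,z0,lab):
    v0,v1,u0,u1=reg;p=C[v0:v1,u0:u1].reshape(-1,3);p=p[p[:,2]>z0]
    A=np.c_[2*p,np.ones(len(p))];x=np.linalg.lstsq(A,(p**2).sum(1),rcond=None)[0]
    print(lab,len(p),x[:3].round(4),'r',np.sqrt(x[3]+x[:3]@x[:3]).round(4),p.mean(0).round(4),p.max(0).round(4))
sphere((230,262,164,194),.062,'ball')
S=np.load('scene.npz');D=S['d'];Cs=cloud('scene',D)
p=Cs[295:335,395:435].reshape(-1,3);p=p[(p[:,2]>.055)&(p[:,2]<.1)]
A=np.c_[2*p,np.ones(len(p))];x=np.linalg.lstsq(A,(p**2).sum(1),rcond=None)[0];print('ball scene',len(p),x[:3],p.mean(0),np.sqrt(x[3]+x[:3]@x[:3]))
# housing top & tongue edges & sled
p=C[190:300,20:150].reshape(-1,3);p=p[abs(p[:,2]-.127)<.006];r=cv2.minAreaRect(p[:,:2].astype(np.float32)*1000);print('housing',r,cv2.boxPoints(r))
p=C[225:275,140:205].reshape(-1,3);p=p[abs(p[:,2]-.035)<.006];r=cv2.minAreaRect(p[:,:2].astype(np.float32)*1000);print('tongue',r,cv2.boxPoints(r))
for z0,z1 in((.09,.104),(.104,.12),(.12,.15)):
    p=C[235:315,280:405].reshape(-1,3);p=p[(p[:,2]>z0)&(p[:,2]<z1)];print(z0,len(p),p.mean(0),p.min(0),p.max(0))
E
```

```text
nose [ 0.4631 -0.0974  0.1078]
ball [0.5471 0.1485 0.0953]
grip [ 0.4928 -0.201   0.1517]
ton [0.5452 0.2087 0.0363]
ball 416 [ 0.4108 -0.0064  0.6206] r 0.5725 [0.5431 0.1494 0.092 ] [0.5671 0.1755 1.1729]
ball scene 474 [0.54718041 0.15459809 0.07540743] [0.55507104 0.16120156 0.08423924] 0.02112331950596443
housing ((542.5613403320312, 328.6233215332031), (170.14114379882812, 181.2359161376953), 1.5862277746200562) [[455.01495 416.85168]
 [460.0318  235.68521]
 [630.1077  240.39496]
 [625.0909  421.56143]]
tongue ((556.3729248046875, 187.67257690429688), (81.5163803100586, 107.70809173583984), 1.4674103260040283) [[514.249   240.46521]
 [517.0072  132.79245]
 [598.4968  134.87994]
 [595.73865 242.5527 ]]
0.09 662 [ 0.47230049 -0.12039289  0.09809679] [ 0.4399623  -0.23110004  0.09002868] [ 0.5067279 -0.0663107  0.1039601]
0.104 564 [ 0.47230591 -0.11280764  0.10835721] [ 0.44687533 -0.16848719  0.10403532] [ 0.49998666 -0.07143196  0.11999398]
0.12 250 [ 0.48894182 -0.18708213  0.13777795] [ 0.47832313 -0.21262261  0.1201562 ] [ 0.50674025 -0.15375216  0.14998863]
```

View pics/c1.png

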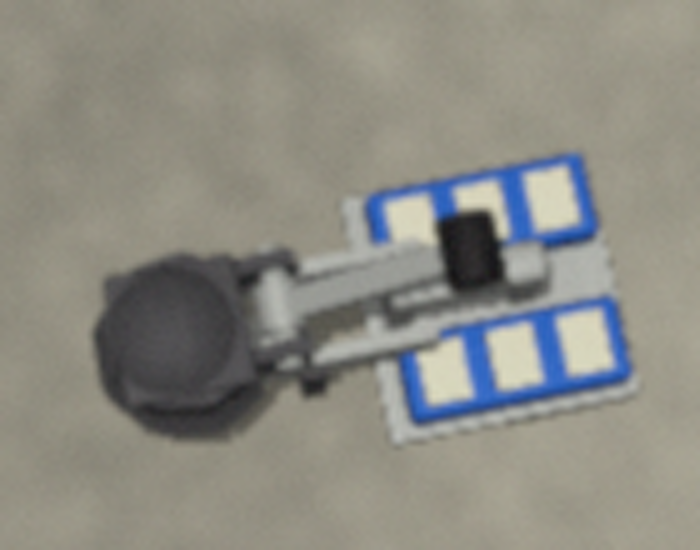

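```bash
cat > m.py <<'E'
from h import *
from scipy.optimize import least_squares
def sph(p,r,x0):
    f=lambda x:np.linalg.norm(p-x,axis=1)-r
    s=least_squares(f,x0,loss='soft_l1',f_scale=.001);return s.x,np.abs(s.fun).mean()
E
python3 - <<'E'
from m import *
for n,reg,sl in(('top',(225,265,160,198),(235,315,280,405)),('scene',(295,335,395,435),(180,280,280,390))):
    z=np.load(n+'.npz');im=z['im'];d=z['d'];C=cloud(n,d)
    v0,v1,u0,u1=reg;p=C[v0:v1,u0:u1].reshape(-1,3);p=p[(p[:,2]>.06)&(p[:,2]<.1)&(abs(p[:,1]-.15)<.03)]
    print(n,'ball',len(p),sph(p,.022,[.545,.15,.073]))
    v0,v1,u0,u1=sl;p=C[v0:v1,u0:u1].reshape(-1,3);c=im[v0:v1,u0:u1].reshape(-1,3).astype(int)
    q=p[(p[:,2]>.1005)&(p[:,2]<.115)&(p[:,1]>-.13)];
    # dome
    print('dome top mean',len(q),q.mean(0).round(4))
    bar=p[(abs(p[:,2]-.095)<.004)&(p[:,1]<-.15)];
    if len(bar)>5:
        r=cv2.minAreaRect(bar[:,:2].astype(np.float32)*1000);print('bar',len(bar),r,bar.mean(0).round(4))
    bl=p[(c[:,2]-c[:,0]>60)&(abs(p[:,2]-.05)<.008)]
    r=cv2.minAreaRect(bl[:,:2].astype(np.float32)*1000);print('moulds',len(bl),r,bl[:,2].mean())
    g=p[(c.max(1)<45)&(p[:,2]>.12)]
    if len(g):
        r=cv2.minAreaRect(g[:,:2].astype(np.float32)*1000);print('grip',len(g),r,g.mean(0).round(4),g.max(0))
z=np.load('top.npz');C=cloud('top',z['d'])
for v in (285,): 
    print((C[v,292:325]).round(3).tolist())
E
```

```text
top ball 414 (array([0.5476525 , 0.15471962, 0.07301897]), np.float64(0.0011824240833095147))
dome top mean 547 [ 0.4697 -0.098   0.1057]
bar 113 ((493.11431884765625, -201.79339599609375), (15.846778869628906, 60.616268157958984), 13.115015029907227) [ 0.4925 -0.2085  0.0945]
moulds 591 ((497.0262756347656, -217.36233520507812), (92.40062713623047, 87.2176742553711), 12.821463584899902) 0.04952857109773271
grip 116 ((400.771484375, -176.3380584716797), (23.621341705322266, 216.18663024902344), 75.20233917236328) [ 0.4899 -0.1999  0.1581] [ 0.50502371 -0.13731138  1.17290129]
scene ball 473 (array([0.54641358, 0.15403097, 0.07453879]), np.float64(0.000830079488312971))
dome top mean 316 [ 0.4747 -0.0986  0.1066]
bar 122 ((493.16009521484375, -200.82806396484375), (18.568300247192383, 62.412410736083984), 13.915343284606934) [ 0.4942 -0.1981  0.0956]
moulds 99 ((508.33013916015625, -212.0829620361328), (69.36966705322266, 84.89823913574219), 12.13875675201416) 0.051191907442897665
grip 47 ((495.6644592285156, -193.50738525390625), (17.098119735717773, 25.448389053344727), 82.622390747
[... 154 characters left out ...]
.077, 0.106], [0.468, -0.079, 0.107], [0.468, -0.081, 0.107], [0.469, -0.082, 0.106], [0.468, -0.084, 0.109], [0.468, -0.086, 0.109], [0.468, -0.088, 0.11], [0.468, -0.09, 0.109], [0.468, -0.092, 0.108], [0.468, -0.094, 0.109], [0.469, -0.095, 0.104], [0.469, -0.097, 0.107], [0.469, -0.099, 0.105], [0.469, -0.101, 0.107], [0.469, -0.103, 0.108], [0.469, -0.105, 0.107], [0.469, -0.106, 0.106], [0.469, -0.108, 0.107], [0.469, -0.11, 0.106], [0.469, -0.112, 0.105], [0.47, -0.114, 0.103], [0.47, -0.115, 0.099], [0.471, -0.117, 0.099], [0.471, -0.119, 0.097], [0.479, -0.12, 0.048], [0.479, -0.122, 0.048], [0.47, -0.125, 0.105], [0.469, -0.127, 0.107], [0.47, -0.128, 0.103], [0.469, -0.13, 0.108]]
```

```bash
cat > mv.py <<'E'
from h import *
from scipy.spatial.transform import Rotation as R
def frame(yaw,pitch=0):  # tool y along sled y or -y; yaw = sled yaw deg
    o=[]
    for s in(1,-1):
        x=np.array([0,0,-1.]);a=np.radians(yaw+90);y=s*np.array([np.cos(a),np.sin(a),0]);o.append(np.stack([x,y,np.cross(x,y)],1))
    return o
def rel(*targets):
    o=ctrl.get_obs();q=o['eef_rot'];Rm=R.from_quat(q[[1,2,3,0]]);p=o['eef_pos']
    print('t',round(o['time_s'],2),'p',p.round(4),'F',o['wrist_force'].round(1),'open',round(o['opening'],3),'q6',o['q'][5].round(2))
    for t in targets:
        cand=[(Rm.inv()*R.from_matrix(f)).as_rotvec(degrees=True) for f in frame(t[3])]
        rv=min(cand,key=np.linalg.norm)
        print(t,'->',(Rm.inv().apply(np.array(t[:3])-p)*1000).round(1),rv.round(2),[c.round(0).tolist() for c in cand] if np.linalg.norm(rv)>20 else '')
E
python3 - <<'E'
from mv import *
rel((.4927,-.1993,.26,103.1),(.4927,-.1993,.122,103.1))
from m import *
z=np.load('top.npz');im=z['im'].astype(int);C=cloud('top',z['d'])
for n,(v0,v1,u0,u1) in(('top',(258,282,352,376)),('scene',(190,210,308,330))):
    z=np.load(n+'.npz');im=z['im'][v0:v1,u0:u1].reshape(-1,3).astype(int);p=cloud(n,z['d'])[v0:v1,u0:u1].reshape(-1,3)
    g=p[(im.max(1)<60)&(p[:,2]>.115)&(p[:,2]<.17)];print(n,len(g),g.mean(0),np.percentile(g,5,axis=0),np.percentile(g,95,axis=0),cv2.minAreaRect(g[:,:2].astype(np.float32)*1000))
E
```

```text
t 0.1 p [0.2032 0.5374 0.2305] F [-1.1  0.3  0. ] open 0.996 q6 -0.21
(0.4927, -0.1993, 0.26, 103.1) -> [ -28.8 -586.6  531.5] [5.617e+01 3.000e-02 9.000e-02] [[-124.0, -0.0, 0.0], [56.0, 0.0, 0.0]]
(0.4927, -0.1993, 0.122, 103.1) -> [ 109.2 -586.3  531.5] [5.617e+01 3.000e-02 9.000e-02] [[-124.0, -0.0, 0.0], [56.0, 0.0, 0.0]]
top 150 [ 0.49135688 -0.20056207  0.14907019] [ 0.48056887 -0.2094882   0.14496506] [ 0.50280835 -0.19230045  0.1530881 ] ((491.9551086425781, -201.120361328125), (24.80740737915039, 19.715866088867188), 8.800909042358398)
scene 96 [ 0.49748079 -0.19416977  0.14594007] [ 0.48429108 -0.20213889  0.1365786 ] [ 0.50595447 -0.18804138  0.15293486] ((495.0689392089844, -196.226806640625), (25.004159927368164, 19.44145393371582), 14.60162353515625)
```

Emit:
step_arm(
  motion=[
    [-30,-587,532,56.2,0,0,0],
    [-30,-587,532,56.2,0,0,0],
    [-30,-587,532,56.2,0,0,0],
    [-30,-587,532,56.2,0,0,0],
    [-30,-587,532,56.2,0,0,0],
    [-30,-587,532,56.2,0,0,0],
    [-30,-587,532,56.2,0,0,0],
    [-30,-587,532,56.2,0,0,0],
    [-30,-587,532,56.2,0,0,0],
    [-30,-587,532,56.2,0,0,0],
  ],
)

```text
time_s: 1.35
eef_pos: [0.4322, -0.0456, 0.255]
eef_rot: [0.554, 0.44, 0.553, -0.44]
wrist_force: [0.4, 0.5, 0.7]
opening: 0.995
```

```bash
python3 - <<'E'
from mv import *
rel((.4925,-.1995,.20,103.1),(.4925,-.1995,.125,103.1))
E
```

```text
t 1.35 p [ 0.4322 -0.0456  0.255 ] F [0.4 0.5 0.7] open 0.995 q6 -0.61
(0.4925, -0.1995, 0.2, 103.1) -> [ 55.   24.  163.6] [-0.06 -0.   -0.02] 
(0.4925, -0.1995, 0.125, 103.1) -> [130.   24.  163.6] [-0.06 -0.   -0.02]
```

Emit:
step_arm(
  motion=[
    [0,24,163,0,0,0,0],
    [0,24,163,0,0,0,0],
    [30,24,163,0,0,0,0],
    [55,24,163,0,0,0,0],
    [55,24,163,0,0,0,0],
    [55,24,163,0,0,0,0],
  ],
)

```text
time_s: 2.1
eef_pos: [0.4925, -0.1966, 0.2008]
eef_rot: [0.554, 0.44, 0.554, -0.44]
wrist_force: [0.8, 0.1, 0.4]
opening: 0.997
```

```bash
python3 - <<'E'
from mv import *
rel((.4925,-.1995,.123,103.1))
E
```

```text
t 2.1 p [ 0.4925 -0.1966  0.2008] F [0.8 0.1 0.4] open 0.997 q6 -0.83
(0.4925, -0.1995, 0.123, 103.1) -> [77.8 -0.7  2.8] [ 0.    0.03 -0.03]
```

Emit:
step_arm(
  motion=[
    [25,-0.5,2,0,0,0,0],
    [50,-0.5,2,0,0,0,0],
    [70,-0.5,2,0,0,0,0],
    [78,-0.5,2,0,0,0,0],
    [78,-0.5,2,0,0,0,0],
    [78,-0.5,2,0,0,0,120],
    [78,-0.5,2,0,0,0,140],
    [78,-0.5,2,0,0,0,160],
  ],
)

```text
time_s: 3.1
eef_pos: [0.4924, -0.1991, 0.1224]
eef_rot: [0.554, 0.44, 0.553, -0.44]
wrist_force: [-1.4, -1.4, -1.0]
opening: 0.386
```

```bash
python3 - <<'E'
from mv import *
rel((.4925,-.1995,.123,103.1))
im,d=snap('scene');cv2.imwrite('pics/s1.png',cv2.resize(im[130:290,230:430],None,fx=4,fy=3.75)[:,:,::-1])
E
```

```text
t 3.1 p [ 0.4924 -0.1991  0.1224] F [-1.4 -1.4 -1. ] open 0.386 q6 -0.84
(0.4925, -0.1995, 0.123, 103.1) -> [-0.6 -0.   0.4] [-0.03  0.04 -0.03]
```

View pics/s1.png

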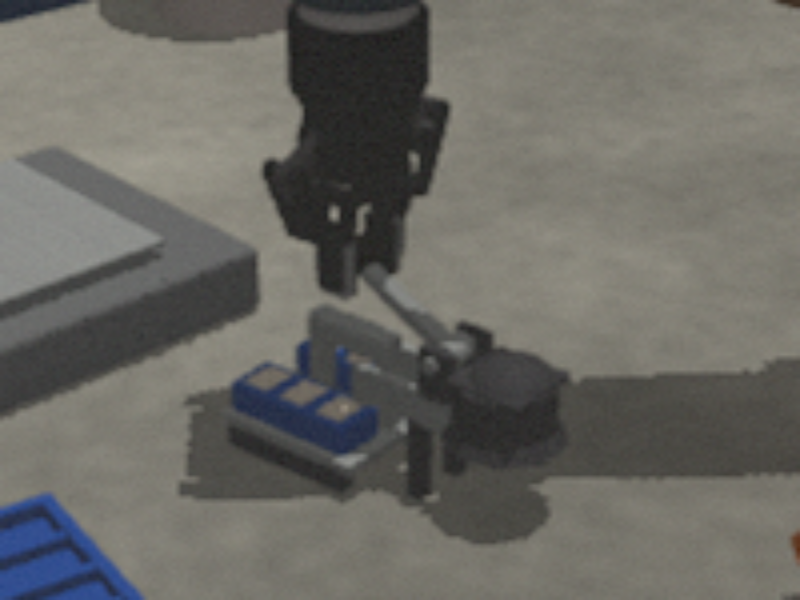

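The grip sits between the fingers above the carry bar. I'll finish closing, then swing the lever in two parts.

Emit:
step_arm(
  motion=[
    [0,0,0,0,0,0,220],
    [0,0,0,0,0,0,255],
    [0,0,0,0,0,0,255],
    [-9,0,-6,0,0,0,255],
    [-16.7,0,-13.2,0,0,0,255],
    [-24,0,-21.8,0,0,0,255],
    [-29.7,0,-30.7,0,0,0,255],
    [-34.4,0,-41,0,0,0,255],
    [-34.4,0,-41,0,0,0,255],
  ],
)

```text
time_s: 4.28
eef_pos: [0.4835, -0.1584, 0.1576]
eef_rot: [0.555, 0.44, 0.553, -0.439]
wrist_force: [1.6, -1.7, 6.2]
opening: 0.294
```

```bash
python3 - <<'E'
from mv import *
rel((.4925,-.1995,.123,103.1))
E
```

```text
t 4.28 p [ 0.4835 -0.1584  0.1576] F [ 1.6 -1.7  6.2] open 0.294 q6 -0.78
(0.4925, -0.1995, 0.123, 103.1) -> [34.6 -0.6 42.1] [ 0.03  0.07 -0.09]
```

Emit:
step_arm(
  motion=[
    [-4,0,-10,0,0,0,255],
    [-6,0,-21.3,0,0,0,255],
    [-6.2,0,-31.8,0,0,0,255],
    [-5,0,-43,0,0,0,255],
    [-2.5,0,-53,0,0,0,255],
    [-2.5,0,-53,0,0,0,255],
  ],
)

```text
time_s: 5.03
eef_pos: [0.4708, -0.106, 0.1589]
eef_rot: [0.554, 0.44, 0.554, -0.439]
wrist_force: [2.2, 0.7, 5.7]
opening: 0.292
```

```bash
python3 - <<'E'
from mv import *
rel((.4925,-.1995,.123,103.1))
im,d=snap('scene');cv2.imwrite('pics/s2.png',cv2.resize(im[130:290,230:430],None,fx=4,fy=3.75)[:,:,::-1])
E
```

```text
t 5.03 p [ 0.4708 -0.106   0.1589] F [2.2 0.7 5.7] open 0.292 q6 -0.7
(0.4925, -0.1995, 0.123, 103.1) -> [35.9 -0.1 96. ] [ 0.04 -0.03 -0.02]
```

View pics/s2.png

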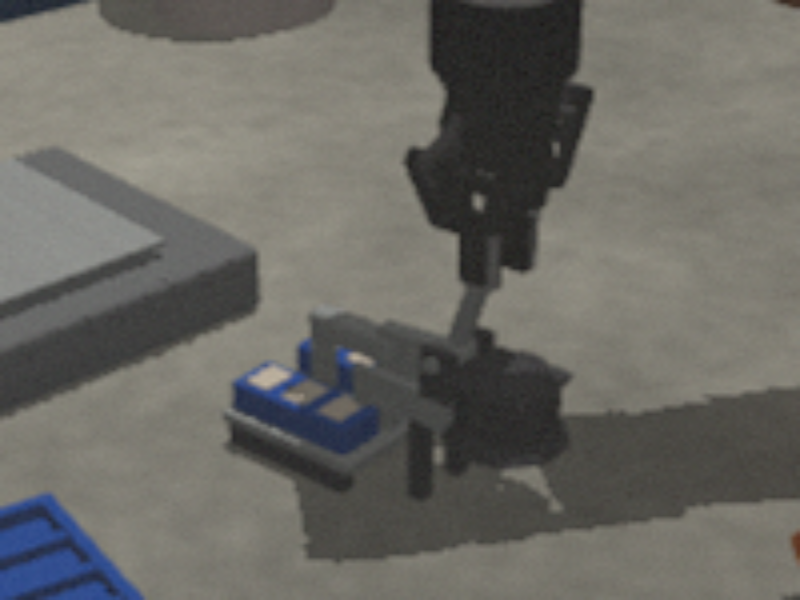

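The lever is up and leaning towards the nose, and the sled hasn't shifted. I'll nudge it to feel for the stop.

Emit:
step_arm(
  motion=[
    [0.5,0,-2,0,0,0,255],
    [1,0,-3.5,0,0,0,255],
    [1.5,0,-5,0,0,0,255],
    [1.5,0,-5,0,0,0,255],
  ],
)

```text
time_s: 5.58
eef_pos: [0.47, -0.102, 0.158]
eef_rot: [0.554, 0.44, 0.553, -0.44]
wrist_force: [0.7, 0.1, 8.9]
opening: 0.292
```

```bash
python3 - <<'E'
from mv import *
rel((.4925,-.1995,.123,103.1))
E
```

```text
t 5.58 p [ 0.47  -0.102  0.158] F [0.7 0.1 8.9] open 0.292 q6 -0.69
(0.4925, -0.1995, 0.123, 103.1) -> [ 35.1  -0.2 100.1] [-0.    0.03 -0.04]
```

Emit:
step_arm(
  motion=[
    [0,0,0,0,0,0,100],
    [0,0,0,0,0,0,0],
    [0,0,0,0,0,0,0],
    [0,0,0,0,0,0,0],
    [-30,0,0,0,0,0,0],
    [-80,0,0,0,0,0,0],
    [-120,0,110,0,0,0,0],
    [-120,0,210,0,0,0,0],
    [-120,0,210,0,0,0,0],
    [-120,0,210,0,0,0,0],
  ],
)

```text
time_s: 6.82
eef_pos: [0.5173, -0.3104, 0.2774]
eef_rot: [0.553, 0.44, 0.553, -0.441]
wrist_force: [-0.3, 0.3, -0.3]
opening: 1.003
```

```bash
cat > meas.py <<'E'
from mv import *
from m import *
for n,sl in(('top',(235,315,280,405)),('scene',(180,280,280,390))):
    im,d=snap(n);C=cloud(n,d)
    v0,v1,u0,u1=sl;p=C[v0:v1,u0:u1].reshape(-1,3);c=im[v0:v1,u0:u1].reshape(-1,3).astype(int)
    bar=p[(abs(p[:,2]-.095)<.004)&(p[:,1]<-.16)&(p[:,1]>-.25)&(abs(p[:,0]-.49)<.04)]
    if len(bar)>5: print(n,'bar',len(bar),cv2.minAreaRect(bar[:,:2].astype(np.float32)*1000))
    q=p[(p[:,2]>.1005)&(p[:,2]<.115)&(p[:,1]>-.12)];print('dome',len(q),q.mean(0).round(4))
    h=p[(p[:,2]>.15)&(p[:,2]<.20)&(p[:,1]>-.2)&(abs(p[:,0]-.47)<.04)];print('grip',len(h),h.mean(0).round(4) if len(h) else'',h.max(0) if len(h) else'')
a=np.load('top.npz')['im'][200:320,250:410];b=np.load('scene.npz')['im'][150:270,260:420]
cv2.imwrite('pics/s3.png',np.vstack([cv2.resize(k,(640,290),interpolation=cv2.INTER_CUBIC) for k in(a,b)])[:,:,::-1])
rel()
E
python3 meas.py
```

```text
dome 135 [ 0.4748 -0.0825  0.1056]
grip 96 [ 0.4765 -0.1061  0.1852] [ 0.48467056 -0.09740335  0.19261369]
scene bar 108 ((491.4507141113281, -196.18936157226562), (16.382862091064453, 71.52767181396484), 14.360095977783203)
dome 238 [ 0.4727 -0.089   0.1062]
grip 172 [ 0.4744 -0.1056  0.1777] [ 0.48632575 -0.09331106  0.19143754]
t 6.92 p [ 0.5172 -0.3101  0.277 ] F [ 0.8  0.2 -0.3] open 1.0 q6 -0.96
```

View pics/s3.png

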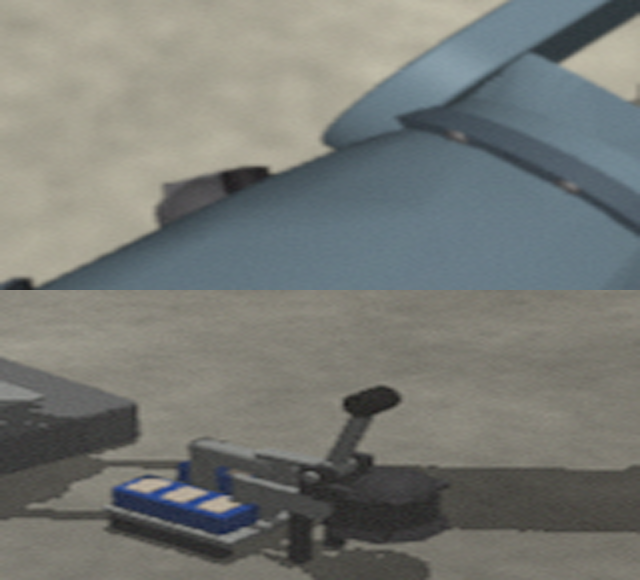

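The lever is up, with the grip at about (370,402) in the composite picture. I'll check for sled shift and lever angle by reprojection.

```bash
python3 - <<'E'
from mv import *
z=np.load('scene.npz');im=z['im'];d=z['d']
im0=cv2.imread('pics/scene0.png')[:,:,::-1]
g=lambda a:cv2.cvtColor(np.ascontiguousarray(a),cv2.COLOR_RGB2GRAY).astype(np.float32)
t=g(im0)[222:258,284:326]   # moulds+plate
r=cv2.matchTemplate(cv2.resize(g(im)[212:268,274:336],None,fx=4,fy=4,interpolation=cv2.INTER_CUBIC),cv2.resize(t,None,fx=4,fy=4,interpolation=cv2.INTER_CUBIC),cv2.TM_CCOEFF_NORMED)
_,mx,_,l=cv2.minMaxLoc(r);print('shift px',l[0]/4-10,l[1]/4-10,mx)
i=ctrl.camera_info('scene');T=np.linalg.inv(i['T'])
def proj(p): c=T[:3,:3]@p+T[:3,3];return np.array([i['fx']*c[0]/c[2]+i['cx'],i['fy']*c[1]/c[2]+i['cy']]).round(1)
f=np.array([-.227,.974,0])
piv=np.array([.4931,-.2013,.1])+.072*f
for th in(1.2,1.3,1.4,1.5,1.55): b=th+.3805; print(th,proj(piv-f*.081*np.cos(b)+np.array([0,0,.081*np.sin(b)])))
print('1cm fwd px',proj(piv+f*.01)-proj(piv))
v0,u0=165,335;s=im[v0:210,u0:370].astype(int).max(2)
# grip: dark blob
ys,xs=np.where(s<50);k=ys+v0<190
print('dark',xs[k].mean()+u0,ys[k].mean()+v0,k.sum(),xs[k].min()+u0,xs[k].max()+u0,ys[k].min()+v0,ys[k].max()+v0)
E
```

```text
shift px 0.25 0.0 0.9494391083717346
1.2 [344.  191.7]
1.3 [347. 193.]
1.4 [350.  194.6]
1.5 [352.9 196.6]
1.55 [354.4 197.7]
1cm fwd px [3.6 1.5]<stdin>:17: RuntimeWarning: Mean of empty slice.
  ret = ret.dtype.type(ret / rcount)
Traceback (most recent call last):
ValueError: zero-size array to reduction operation minimum which has no identity
```

The reprojection puts the lever at 1.5, and the sled has moved less than 1 mm. Next is the carry bar, gripped 8 mm forward of its centre, near the centre of mass.

```bash
python3 - <<'E'
from mv import *
rel((.4913,-.1935,.18,103.1),(.4913,-.1935,.067,103.1))
E
```

```text
t 6.92 p [ 0.5172 -0.3101  0.277 ] F [ 0.8  0.2 -0.3] open 1.0 q6 -0.96
(0.4913, -0.1935, 0.18, 103.1) -> [  96.9    0.8 -119.5] [-0.22  0.03  0.02] 
(0.4913, -0.1935, 0.067, 103.1) -> [ 209.9    0.8 -119.5] [-0.22  0.03  0.02]
```

Emit:
step_arm(
  motion=[
    [0,1,-60,-0.2,0,0,0],
    [40,1,-119.5,-0.2,0,0,0],
    [90,1,-119.5,-0.2,0,0,0],
    [130,1,-119.5,-0.2,0,0,0],
    [165,1,-119.5,-0.2,0,0,0],
    [190,1,-119.5,-0.2,0,0,0],
    [205,1,-119.5,-0.2,0,0,0],
    [210,1,-119.5,-0.2,0,0,0],
    [210,1,-119.5,-0.2,0,0,0],
  ],
)

```text
time_s: 8.05
eef_pos: [0.4915, -0.1904, 0.0678]
eef_rot: [0.555, 0.439, 0.554, -0.439]
wrist_force: [0.6, -0.1, 0.5]
opening: 1.003
```

```bash
python3 - <<'E'
from mv import *
rel((.4913,-.1935,.067,103.1))
E
```

```text
t 8.05 p [ 0.4915 -0.1904  0.0678] F [ 0.6 -0.1  0.5] open 1.003 q6 -0.83
(0.4913, -0.1935, 0.067, 103.1) -> [ 0.8 -0.9  3. ] [ 0.18  0.02 -0.02]
```

Emit:
step_arm(
  motion=[
    [0.5,-1,2,0,0,0,60],
    [0.5,-1,2,0,0,0,150],
    [0.5,-1,2,0,0,0,200],
    [0.5,-1,2,0,0,0,255],
    [0.5,-1,2,0,0,0,255],
    [0.5,-1,2,0,0,0,255],
    [0.5,-1,2,0,0,0,255],
    [0.5,-1,2,0,0,0,255],
  ],
)

```text
time_s: 9.05
eef_pos: [0.4915, -0.1929, 0.068]
eef_rot: [0.555, 0.439, 0.554, -0.439]
wrist_force: [-1.6, 2.1, 5.3]
opening: 0.433
```

```bash
python3 - <<'E'
from mv import *
rel((.4913,-.1935,.067,103.1))
E
```

```text
t 9.05 p [ 0.4915 -0.1929  0.068 ] F [-1.6  2.1  5.3] open 0.433 q6 -0.83
(0.4913, -0.1935, 0.067, 103.1) -> [ 1.  -0.3  0.6] [ 0.17  0.06 -0.08]
```

Opening 0.433 (37 mm) is too wide for a 16 mm bar. I'll look before lifting.

```bash
python3 - <<'E'
from mv import *
rel()
im,d=snap('scene');cv2.imwrite('pics/s4.png',cv2.resize(im[140:275,265:405],(800,771),interpolation=cv2.INTER_CUBIC)[100:700,:,::-1])
rel()
E
```

```text
t 9.05 p [ 0.4915 -0.1929  0.068 ] F [-1.6  2.1  5.3] open 0.433 q6 -0.83
t 9.1 p [ 0.4914 -0.1929  0.068 ] F [-2.2  1.6  4.9] open 0.439 q6 -0.83
```

View pics/s4.png

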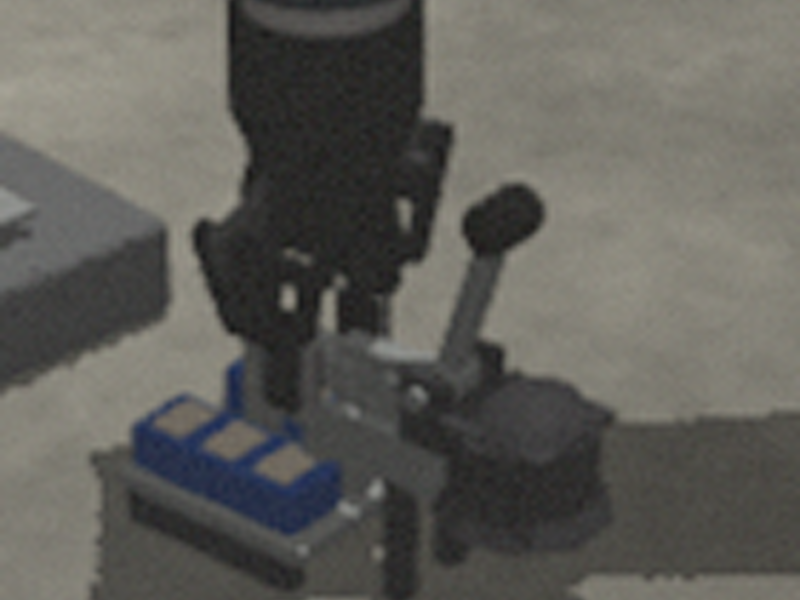

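The pads are clamping the side rails just ahead of the bar. I'll open, move back to the bar's centre, and pinch again slightly higher.

Emit:
step_arm(
  motion=[
    [0,0,0,0,0,0,60],
    [0,0,0,0,0,0,40],
    [-2,0,0,0,0,0,40],
    [-2,0,5,0,0,0,40],
    [-2,0,10,0,0,0,40],
    [-2,0,10,0,0,0,120],
    [-2,0,10,0,0,0,200],
    [-2,0,10,0,0,0,255],
    [-2,0,10,0,0,0,255],
    [-2,0,10,0,0,0,255],
  ],
)

```text
time_s: 10.35
eef_pos: [0.4932, -0.2022, 0.0689]
eef_rot: [0.555, 0.439, 0.554, -0.439]
wrist_force: [2.8, 1.9, -0.4]
opening: 0.178
```

```bash
python3 - <<'E'
from mv import *
rel()
E
```

```text
t 10.35 p [ 0.4932 -0.2022  0.0689] F [ 2.8  1.9 -0.4] open 0.178 q6 -0.84
```

Emit:
step_arm(
  motion=[
    [-5,0,0,0,0,0,255],
    [-15,0,0,0,0,0,255],
    [-27,0,0,0,0,0,255],
    [-40,0,0,0,0,0,255],
    [-53,0,0,0,0,0,255],
    [-65,0,0,0,0,0,255],
    [-72,0,0,0,0,0,255],
    [-75,0,0,0,0,0,255],
    [-75,0,0,0,0,0,255],
  ],
)

```text
time_s: 11.48
eef_pos: [0.4929, -0.2022, 0.1437]
eef_rot: [0.554, 0.439, 0.555, -0.439]
wrist_force: [0.1, 1.1, -7.5]
opening: 0.175
```

```bash
python3 - <<'E'
from mv import *
rel((.5502,.0446,.144,91.55))
im,d=snap('scene');snap('top');C=cloud('scene',d)
i=ctrl.camera_info('scene');T=np.linalg.inv(i['T'])
im0=cv2.imread('pics/scene0.png')[:,:,::-1]
cv2.imwrite('pics/s5.png',cv2.resize(im[110:275,260:425],(660,600),interpolation=cv2.INTER_CUBIC)[:,:,::-1])
E
```

```text
t 11.47 p [ 0.4929 -0.2022  0.1437] F [ 0.1  1.1 -7.5] open 0.175 q6 -0.84
(0.5502, 0.0446, 0.144, 91.55) -> [-2.000e-01  1.124e+02 -2.271e+02] [ 1.172e+01 -1.000e-02  1.000e-02]
```

View pics/s5.png

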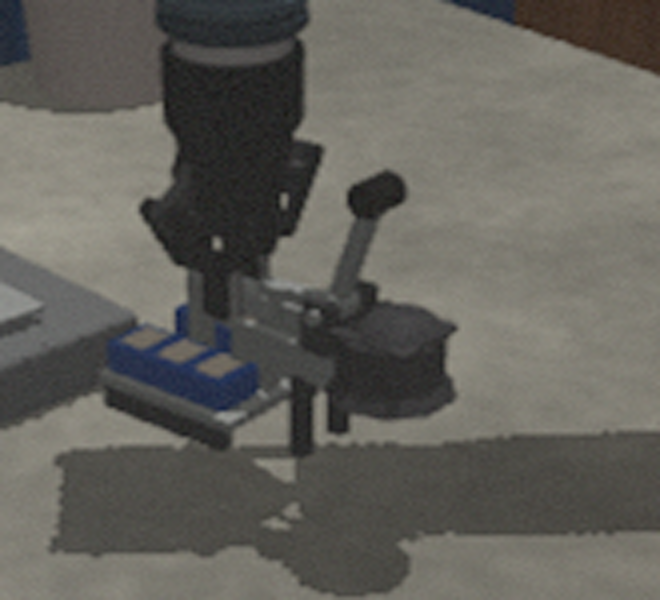

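```bash
python3 - <<'E'
from mv import *
from scipy.optimize import least_squares
o=ctrl.get_obs();t=o['eef_pos'];f=np.array([-.227,.974,0]);l=np.array([-.974,-.227,0])
for n in('scene','top'):
    z=np.load(n+'.npz');C=cloud(n,z['d']).reshape(-1,3);im=z['im'].reshape(-1,3).astype(int)
    s=(C-t)@f;w=(C-t)@l;h=C[:,2]-.0748
    m=(s>.085)&(s<.15)&(abs(w)<.045)&(h>.09)&(h<.12);p=np.c_[s,w,h][m]
    print(n,m.sum(),'s',np.percentile(p[:,0],[2,98]).round(4) if m.sum() else'', 'w',np.percentile(p[:,1],[2,98]).round(4) if m.sum() else'')
    if m.sum()<50: continue
    q=p[(p[:,2]>.1015)&(np.hypot(p[:,0]-.11,p[:,1])<.025)]
    r=least_squares(lambda x:np.linalg.norm(q-x[:3],axis=1)-.038,[.11,0,.07],loss='soft_l1',f_scale=.001);print('dome',len(q),r.x.round(4),'top',(r.x[2]+.038).round(4))
    k=p[(abs(p[:,2]-.098)<.004)];A=np.c_[k[:,:2],np.ones(len(k))];print('roof plane',len(k),np.linalg.lstsq(A,k[:,2],rcond=None)[0].round(3))
    # mould tops
    b=(im[:,2]-im[:,0]>40)&(s>-.08)&(s<.05)&(abs(w)<.06)&(h>.04)&(h<.06);k=np.c_[s,w,h][b];A=np.c_[k[:,:2],np.ones(len(k))]
    if b.sum()>20: print('moulds',b.sum(),np.linalg.lstsq(A,k[:,2],rcond=None)[0].round(3),k.mean(0).round(4))
E
```

```text
scene 401 s [0.0861 0.1375] w [-0.0271  0.0221]
dome 185 [0.1124 0.002  0.0726] top 0.1106
roof plane 169 [-0.023  0.018  0.101]
moulds 88 [ 0.009 -0.007  0.051] [-0.0068 -0.0323  0.0509]
top 0 s  w
```

```bash
python3 - <<'E'
from mv import *
rel((.5511,.0437,.144,91.55),(.5527,-.016,.144,91.55))
E
```

```text
t 11.57 p [ 0.4927 -0.2021  0.1433] F [ 0.   0.3 -7.5] open 0.175 q6 -0.84
(0.5511, 0.0437, 0.144, 91.55) -> [  -0.6  113.3 -225.8] [11.72 -0.04  0.04] 
(0.5527, -0.016, 0.144, 91.55) -> [  -0.6  101.1 -167.3] [11.72 -0.04  0.04]
```

Emit:
step_arm(
  motion=[
    [-1,10,-10,1,0,0,255],
    [-1,24,-30,2.5,0,0,255],
    [-1,38,-55,4,0,0,255],
    [-1,52,-80,6,0,0,255],
    [-1,67,-105,8,0,0,255],
    [-1,81,-130,9.7,0,0,255],
    [-1,93,-150,11,0,0,255],
    [-1,99,-162,11.7,0,0,255],
    [-1,101,-167,11.7,0,0,255],
    [-1,101,-167,11.7,0,0,255],
  ],
)

```text
time_s: 12.82
eef_pos: [0.5528, -0.0168, 0.1447]
eef_rot: [0.507, 0.493, 0.507, -0.493]
wrist_force: [0.0, -0.6, -7.2]
opening: 0.175
```

```bash
python3 - <<'E'
from mv import *
rel((.5511,.0437,.144,91.55))
E
```

```text
t 12.82 p [ 0.5528 -0.0168  0.1447] F [ 0.  -0.6 -7.2] open 0.175 q6 -0.27
(0.5511, 0.0437, 0.144, 91.55) -> [  0.6   0.  -60.5] [0.05 0.01 0.03]
```

Emit:
step_arm(
  motion=[
    [0,0,-6,0,0,0,255],
    [0,0,-16,0,0,0,255],
    [0,0,-28,0,0,0,255],
    [0,0,-40,0,0,0,255],
    [0,0,-51,0,0,0,255],
    [0,0,-58,0,0,0,255],
    [0,0,-60.5,0,0,0,255],
    [0,0,-60.5,0,0,0,255],
    [0,0,-60.5,0,0,0,255],
  ],
)

```text
time_s: 13.95
eef_pos: [0.5514, 0.0436, 0.1449]
eef_rot: [0.507, 0.493, 0.507, -0.493]
wrist_force: [0.3, 0.2, -8.5]
opening: 0.178
```

```bash
python3 - <<'E'
from mv import *
from scipy.optimize import least_squares
rel((.5511,.0437,.144,91.55))
o=ctrl.get_obs();t=o['eef_pos'];a=np.radians(91.55);f=np.array([np.cos(a),np.sin(a),0]);l=np.array([-f[1],f[0],0])
for n in('scene','top'):
    im,d=snap(n);C=cloud(n,d).reshape(-1,3)
    s=(C-t)@f;w=(C-t)@l;h=C[:,2]-(t[2]-.0689)
    m=(s>.085)&(s<.16)&(abs(w)<.05)&(h>.09)&(h<.12);p=np.c_[s,w,h][m]
    print(n,m.sum())
    if m.sum()<50: continue
    print(np.percentile(p,[2,98],axis=0).round(4).tolist())
    q=p[(p[:,2]>.1015)&(np.hypot(p[:,0]-.11,p[:,1])<.025)]
    r=least_squares(lambda x:np.linalg.norm(q-x[:3],axis=1)-.038,[.11,0,.07],loss='soft_l1',f_scale=.001);print('dome',len(q),r.x.round(4))
S=np.load('scene.npz')['im'];T=np.load('top.npz')['im']
cv2.imwrite('pics/s6.png',np.vstack([cv2.resize(S[215:375,330:530],(600,320),interpolation=cv2.INTER_CUBIC),cv2.resize(T[190:340,120:330],(400,280),interpolation=cv2.INTER_CUBIC).copy() if 0 else cv2.resize(T[200:300,120:320],(600,280),interpolation=cv2.INTER_CUBIC)])[:,:,::-1])
E
```

```text
t 13.95 p [0.5514 0.0436 0.1449] F [ 0.3  0.2 -8.5] open 0.178 q6 -0.16
(0.5511, 0.0437, 0.144, 91.55) -> [ 0.9 -0.3 -0.1] [-0.    0.01 -0.  ] 
scene 692
[[0.0861, -0.0271, 0.0908], [0.1368, 0.0221, 0.1105]]
dome 338 [0.1124 0.0019 0.0724]
top 566
[[0.0872, -0.0237, 0.0923], [0.1344, 0.0281, 0.1103]]
dome 292 [0.1123 0.0019 0.0708]
```

View pics/s6.png

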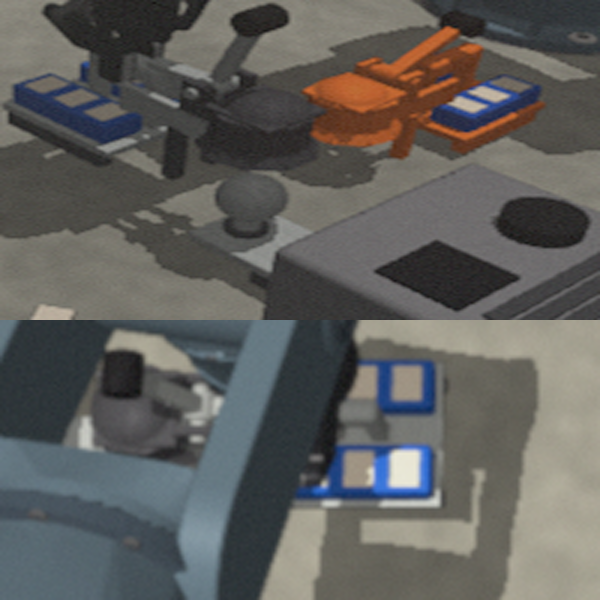

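Both cameras put the coupler about 1 mm from directly above the ball. The ball is visible below the coupler at (250,200) in the composite, with no contact yet. I'll lower in stages.

Emit:
step_arm(
  motion=[
    [8,0,0.5,0,0,0,255],
    [18,0,0.5,0,0,0,255],
    [26,0,0.5,0,0,0,255],
    [32,0,0.5,0,0,0,255],
    [37,0,0.5,0,0,0,255],
    [41,0,0.5,0,0,0,255],
    [45,0,0.5,0,0,0,255],
    [49,0,0.5,0,0,0,255],
    [52,0,0.5,0,0,0,255],
    [52,0,0.5,0,0,0,255],
  ],
)

```text
time_s: 15.3
eef_pos: [0.5511, 0.0434, 0.0926]
eef_rot: [0.507, 0.493, 0.507, -0.493]
wrist_force: [0.5, 0.4, -7.8]
opening: 0.175
```

```bash
python3 - <<'E'
from mv import *
rel((.5511,.0437,.0719,91.55))
E
```

```text
t 15.3 p [0.5511 0.0434 0.0926] F [ 0.5  0.4 -7.8] open 0.175 q6 -0.16
(0.5511, 0.0437, 0.0719, 91.55) -> [20.7 -0.  -0.3] [ 0.02 -0.    0.03]
```

Free so far at 24 mm of lift, with no contact force. I'll continue slowly.

Emit:
step_arm(
  motion=[
    [3,0,0,0,0,0,255],
    [6,0,0,0,0,0,255],
    [8.5,0,0,0,0,0,255],
    [11,0,0,0,0,0,255],
    [13,0,0,0,0,0,255],
    [15,0,0,0,0,0,255],
    [16.5,0,0,0,0,0,255],
    [17.5,0,0,0,0,0,255],
    [17.5,0,0,0,0,0,255],
  ],
)

```text
time_s: 16.42
eef_pos: [0.5513, 0.0434, 0.0753]
eef_rot: [0.507, 0.493, 0.507, -0.493]
wrist_force: [0.7, -0.1, -7.1]
opening: 0.172
```

```bash
python3 - <<'E'
from mv import *
rel((.5511,.0437,.0719,91.55));print(ctrl.get_obs()['torque'].round(2))
E
```

```text
t 16.43 p [0.5513 0.0434 0.0753] F [ 0.7 -0.1 -7.1] open 0.172 q6 -0.16
(0.5511, 0.0437, 0.0719, 91.55) -> [ 3.4 -0.2 -0.3] [ 0.02 -0.    0.01] 
[-0.13  0.01  0.05]
```

Emit:
step_arm(
  motion=[
    [1,0,0,0,0,0,255],
    [2,0,0,0,0,0,255],
    [3,0,0,0,0,0,255],
    [4,0,0,0,0,0,255],
    [4.5,0,0,0,0,0,255],
    [4.5,0,0,0,0,0,255],
  ],
)

```text
time_s: 17.18
eef_pos: [0.5515, 0.0435, 0.0711]
eef_rot: [0.507, 0.493, 0.507, -0.493]
wrist_force: [-1.9, 1.4, -4.7]
opening: 0.172
```

```bash
python3 - <<'E'
from mv import *
rel((.5511,.0437,.0719,91.55));print(ctrl.get_obs()['torque'].round(2))
E
```

```text
t 17.18 p [0.5515 0.0435 0.0711] F [-1.9  1.4 -4.7] open 0.172 q6 -0.16
(0.5511, 0.0437, 0.0719, 91.55) -> [-0.8 -0.4 -0.2] [ 0.02 -0.01 -0.02] 
[0.31 0.13 0.13]
```

Emit:
step_arm(
  motion=[
    [0.5,0,0,0,0,0,255],
    [1,0,0,0,0,0,255],
    [1,0,0,0,0,0,255],
    [1,0,0,0,0,0,200],
    [1,0,0,0,0,0,100],
    [1,0,0,0,0,0,60],
    [1,0,0,0,0,0,60],
    [1,0,0,0,0,0,60],
  ],
)

```text
time_s: 18.18
eef_pos: [0.5514, 0.0434, 0.0699]
eef_rot: [0.507, 0.493, 0.507, -0.493]
wrist_force: [0.4, -0.4, 0.1]
opening: 0.761
```

```bash
python3 - <<'E'
from mv import *
rel()
E
```

```text
t 18.18 p [0.5514 0.0434 0.0699] F [ 0.4 -0.4  0.1] open 0.761 q6 -0.16
```

Emit:
step_arm(
  motion=[
    [-10,0,0,0,0,0,0],
    [-30,0,0,0,0,0,0],
    [-70,0,0,0,0,0,0],
    [-120,0,0,0,0,0,0],
    [-160,0,40,0,0,0,0],
    [-180,0,100,0,0,0,0],
    [-180,0,160,0,0,0,0],
    [-180,0,200,0,0,0,0],
    [-180,0,200,0,0,0,0],
  ],
)

```text
time_s: 19.3
eef_pos: [0.5566, -0.1595, 0.2505]
eef_rot: [0.506, 0.494, 0.505, -0.494]
wrist_force: [0.3, 1.1, -0.4]
opening: 0.998
```

```bash
cat > chk.py <<'E'
from mv import *
from scipy.optimize import least_squares
rel()
B=np.array([.5471,.1544,0]);a=np.radians(91.55);f=np.array([np.cos(a),np.sin(a),0]);l=np.array([-f[1],f[0],0])
for n in('scene','top'):
    im,d=snap(n);C=cloud(n,d).reshape(-1,3);c=im.reshape(-1,3).astype(int)
    s=(C-B)@f;w=(C-B)@l;h=C[:,2];X=np.c_[s,w,h]
    p=X[(abs(s)<.035)&(abs(w)<.035)&(h>.1045)&(h<.116)]
    q=p[np.hypot(p[:,0],p[:,1])<.025]
    print(n,'dome pts',len(q))
    if len(q)>40:
        r=least_squares(lambda x:np.linalg.norm(q-x[:3],axis=1)-.038,[0,0,.075],loss='soft_l1',f_scale=.001);print(' dome centre',r.x.round(4),'top',(r.x[2]+.038).round(4))
    k=X[(abs(s+.115)<.05)&(abs(w)<.02)&(abs(h-.0965)<.004)]
    if len(k)>20: print(' bar',len(k),cv2.minAreaRect(k[:,:2].astype(np.float32)*1000))
    k=X[(c[:,2]-c[:,0]>50)&(s>-.2)&(s<-.05)&(abs(w)<.07)&(abs(h-.05)<.008)]
    if len(k)>20: print(' moulds',len(k),cv2.minAreaRect(k[:,:2].astype(np.float32)*1000),k.mean(0).round(4), np.linalg.lstsq(np.c_[k[:,:2],np.ones(len(k))],k[:,2],rcond=None)[0].round(3))
    k=X[(h>.13)&(h<.2)&(abs(s)<.2)&(abs(w)<.03)&(c.max(1)<60)]
    if len(k): print(' dark high (grip)',len(k),k.mean(0).round(4),k.max(0).round(4))
S=np.load('scene.npz')['im'];T=np.load('top.npz')['im']
E
cat >> chk.py <<'E'
import sys
cv2.imwrite(sys.argv[1],np.vstack([cv2.resize(S[215:375,330:530],(600,320),interpolation=cv2.INTER_CUBIC),cv2.resize(T[200:300,120:320],(600,280),interpolation=cv2.INTER_CUBIC)])[:,:,::-1])
E
python3 chk.py pics/s7.png
```

```text
t 19.3 p [ 0.5566 -0.1595  0.2505] F [ 0.3  1.1 -0.4] open 0.998 q6 -0.51
scene dome pts 341
 dome centre [0.0016 0.0006 0.0755] top 0.1135
 bar 159 ((-103.83699035644531, -0.75048828125), (16.39887046813965, 74.45484924316406), 89.60502624511719)
 moulds 227 ((-125.34481811523438, -14.748641967773438), (87.41734313964844, 64.2286376953125), 1.8175634145736694) [-0.1218 -0.0295  0.0517] [0.012 0.007 0.053]
 dark high (grip) 650 [1.046e-01 1.000e-04 1.517e-01] [0.1847 0.03   0.1937]
top dome pts 249
 dome centre [ 0.0018 -0.0003  0.0742] top 0.1122
 dark high (grip) 357 [0.0681 0.002  0.1618] [0.1815 0.0299 0.1939]
```

View pics/s7.png

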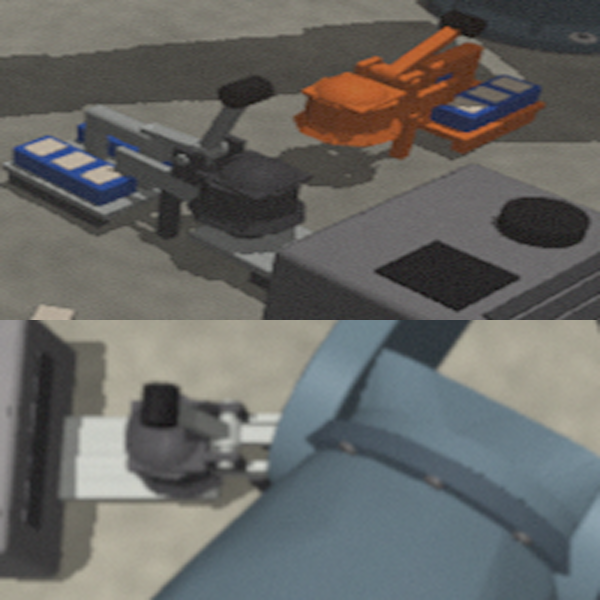

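The coupler is down on the ball. The dome top measures 0.112–0.1135 against 0.112 nominal, and yaw is within 0.4°. The grip is at about (160,403) in the composite, which I'll measure next.

```bash
python3 - <<'E'
from mv import *
z=np.load('top.npz');print(P('top',173.3,229.6,z['d']),P('top',173.3,229.6,z['d'],.189))
for n in('scene','top'):
    z=np.load(n+'.npz');C=cloud(n,z['d']).reshape(-1,3);c=z['im'].reshape(-1,3).max(1)
    k=C[(C[:,2]>.165)&(C[:,2]<.2)&(abs(C[:,0]-.547)<.03)&(abs(C[:,1]-.14)<.03)];print(n,len(k),k.mean(0).round(4),np.percentile(k,[3,97],axis=0).round(4).tolist())
rel((.5475,.1414,.25,91.55),(.5475,.1414,.161,91.55))
E
```

```text
[0.54787802 0.13410675 0.18734339] [0.54746016 0.13365053 0.189     ]
scene 219 [0.5514 0.1411 0.1853] [[0.5354, 0.1301, 0.1742], [0.561, 0.1485, 0.1926]]
top 210 [0.5463 0.1352 0.1859] [[0.5349, 0.1269, 0.169], [0.5591, 0.1463, 0.1922]]
t 19.4 p [ 0.5567 -0.1565  0.2502] F [ 0.4 -0.3  0. ] open 1.0 q6 -0.51
(0.5475, 0.1414, 0.25, 91.55) -> [   0.3   -1.3 -298. ] [-0.04 -0.02 -0.01] 
(0.5475, 0.1414, 0.161, 91.55) -> [  89.3   -1.3 -298. ] [-0.04 -0.02 -0.01]
```

Emit:
step_arm(
  motion=[
    [0,-1,-50,0,0,0,0],
    [0,-1,-110,0,0,0,0],
    [0,-1,-170,0,0,0,0],
    [0,-1,-230,0,0,0,0],
    [0,-1,-275,0,0,0,0],
    [0,-1,-295,0,0,0,0],
    [0,-1,-295,0,0,0,0],
    [0,-1,-295,0,0,0,0],
    [0,-1,-295,0,0,0,0],
  ],
)

```text
time_s: 20.52
eef_pos: [0.5479, 0.1371, 0.2498]
eef_rot: [0.506, 0.493, 0.506, -0.494]
wrist_force: [0.6, 0.7, -0.5]
opening: 1.0
```

```bash
python3 - <<'E'
from mv import *
rel((.5472,.138,.162,91.55))
E
```

```text
t 20.52 p [0.5479 0.1371 0.2498] F [ 0.6  0.7 -0.5] open 1.0 q6 0.01
(0.5472, 0.138, 0.162, 91.55) -> [87.8 -0.7 -1. ] [-0.08  0.02  0.  ]
```

Emit:
step_arm(
  motion=[
    [25,-0.5,-1,0,0,0,0],
    [50,-0.5,-1,0,0,0,0],
    [70,-0.5,-1,0,0,0,0],
    [82,-0.5,-1,0,0,0,0],
    [88,-0.5,-1,0,0,0,0],
    [88,-0.5,-1,0,0,0,120],
    [88,-0.5,-1,0,0,0,160],
    [88,-0.5,-1,0,0,0,220],
    [88,-0.5,-1,0,0,0,255],
    [88,-0.5,-1,0,0,0,255],
  ],
)

```text
time_s: 21.78
eef_pos: [0.5476, 0.1396, 0.1626]
eef_rot: [0.507, 0.493, 0.507, -0.493]
wrist_force: [-0.6, 0.4, 3.9]
opening: 0.293
```

```bash
python3 - <<'E'
from mv import *
rel((.5472,.138,.162,91.55))
E
```

```text
t 21.77 p [0.5476 0.1396 0.1626] F [-0.6  0.4  3.9] open 0.293 q6 0.01
(0.5472, 0.138, 0.162, 91.55) -> [ 0.6 -0.5  1.5] [ 0.04 -0.01 -0.07]
```

Emit:
step_arm(
  motion=[
    [-2.2,0,11,0,0,0,255],
    [-3,0,23,0,0,0,255],
    [-1.8,0,35,0,0,0,255],
    [1.2,0,47,0,0,0,255],
    [5.9,0,58,0,0,0,255],
    [12,0,68.5,0,0,0,255],
    [20,0,78,0,0,0,255],
    [20,0,78,0,0,0,255],
  ],
)

```text
time_s: 22.78
eef_pos: [0.5499, 0.0593, 0.1418]
eef_rot: [0.507, 0.493, 0.506, -0.494]
wrist_force: [1.1, -5.0, 4.3]
opening: 0.293
```

```bash
python3 - <<'E'
from mv import *
rel((.5472,.138,.162,91.55))
E
```

```text
t 22.77 p [0.5499 0.0593 0.1418] F [ 1.1 -5.   4.3] open 0.293 q6 -0.13
(0.5472, 0.138, 0.162, 91.55) -> [-20.4  -0.7 -78.7] [-0.04  0.13 -0.06]
```

Emit:
step_arm(
  motion=[
    [4.5,0,4.8,0,0,0,255],
    [9,0,9,0,0,0,255],
    [14,0,12.5,0,0,0,255],
    [19,0,15.5,0,0,0,255],
    [24,0,18,0,0,0,255],
    [28,0,19.5,0,0,0,255],
    [30,0,20,0,0,0,255],
    [30,0,20,0,0,0,255],
  ],
)

```text
time_s: 23.78
eef_pos: [0.5509, 0.0413, 0.1132]
eef_rot: [0.507, 0.494, 0.506, -0.493]
wrist_force: [0.0, -3.4, 12.8]
opening: 0.292
```

```bash
python3 - <<'E'
from mv import *
rel()
E
```

```text
t 23.77 p [0.5509 0.0413 0.1132] F [ 0.  -3.4 12.8] open 0.292 q6 -0.17
```

Emit:
step_arm(
  motion=[
    [1,0,0,0,0,0,255],
    [2,0,0.5,0,0,0,255],
    [3,0,0.5,0,0,0,255],
    [3,0,0.5,0,0,0,255],
  ],
)

```text
time_s: 24.28
eef_pos: [0.5514, 0.041, 0.1122]
eef_rot: [0.508, 0.494, 0.506, -0.492]
wrist_force: [-5.0, -1.0, 25.9]
opening: 0.292
```

```bash
python3 - <<'E'
from mv import *
rel()
E
```

```text
t 24.27 p [0.5514 0.041  0.1122] F [-5.  -1.  25.9] open 0.292 q6 -0.17
```

There's a stiff stop: 26 N with hardly any motion. I'll relax the push, release and retreat.

Emit:
step_arm(
  motion=[
    [-2,0,0,0,0,0,255],
    [-2,0,0,0,0,0,120],
    [-2,0,0,0,0,0,0],
    [-2,0,0,0,0,0,0],
    [-2,0,0,0,0,0,0],
    [-30,0,0,0,0,0,0],
    [-80,0,0,0,0,0,0],
    [-130,0,60,0,0,0,0],
    [-150,0,120,0,0,0,0],
    [-150,0,180,0,0,0,0],
  ],
)

```text
time_s: 25.52
eef_pos: [0.5555, -0.1286, 0.2605]
eef_rot: [0.509, 0.493, 0.506, -0.492]
wrist_force: [0.7, -0.0, -0.3]
opening: 0.996
```

Emit:
step_arm(
  motion=[
    [0,0,60,0,0,0,0],
    [0,0,120,0,0,0,0],
    [0,0,180,0,0,0,0],
    [0,0,200,0,0,0,0],
    [0,0,200,0,0,0,0],
  ],
)

```text
time_s: 26.15
eef_pos: [0.5596, -0.3277, 0.2571]
eef_rot: [0.506, 0.494, 0.507, -0.494]
wrist_force: [1.0, 0.0, -0.4]
opening: 1.0
```

```bash
python3 chk.py pics/s8.png; python3 - <<'E'
from mv import *
i=ctrl.camera_info('scene');T=np.linalg.inv(i['T'])
def proj(p): c=T[:3,:3]@p+T[:3,3];return np.array([i['fx']*c[0]/c[2]+i['cx'],i['fy']*c[1]/c[2]+i['cy']])
a=np.radians(91.55);f=np.array([np.cos(a),np.sin(a),0]);piv=np.array([.5471,.1544,.103])-.037*f
for th in(0,.05,.1,.2): b=th+.3805+.018;p=proj(piv-f*.081*np.cos(b)+np.array([0,0,.081*np.sin(b)]));print(th,p.round(1),'in composite',((p-[330,215])*[3,2]).round(0))
E
```

```text
t 26.15 p [ 0.5596 -0.3277  0.2571] F [ 1.   0.  -0.4] open 1.0 q6 -0.74
scene dome pts 345
 dome centre [0.0019 0.0023 0.0756] top 0.1136
 bar 191 ((-110.17374420166016, 0.45975399017333984), (62.34706497192383, 17.216190338134766), 0.8351776003837585)
 moulds 223 ((-124.48696899414062, -13.788726806640625), (86.75072479248047, 64.64122772216797), 0.6007386445999146) [-0.1228 -0.0289  0.0517] [0.011 0.01  0.053]
 dark high (grip) 568 [0.0998 0.0007 0.1361] [0.1983 0.0299 0.1451]
top dome pts 387
 dome centre [0.0017 0.0014 0.0742] top 0.1122
 bar 125 ((-111.67642974853516, 1.581223487854004), (60.697940826416016, 14.067501068115234), 1.8103821277618408)
 moulds 668 ((-126.05667114257812, 0.1161651611328125), (92.58040618896484, 86.30387878417969), 89.83187866210938) [-0.1311  0.0047  0.05  ] [0.024 0.    0.053]
 dark high (grip) 328 [0.0471 0.0011 0.1373] [0.1818 0.0299 0.1465]
0 [372.  258.4] in composite [126.  87.]
0.05 [372.7 257.2] in composite [128.  84.]
0.1 [373.5 256. ] in composite [130.  82.]
0.2 [375.2 254. ] in composite [136.  78.]
```

View pics/s8.png

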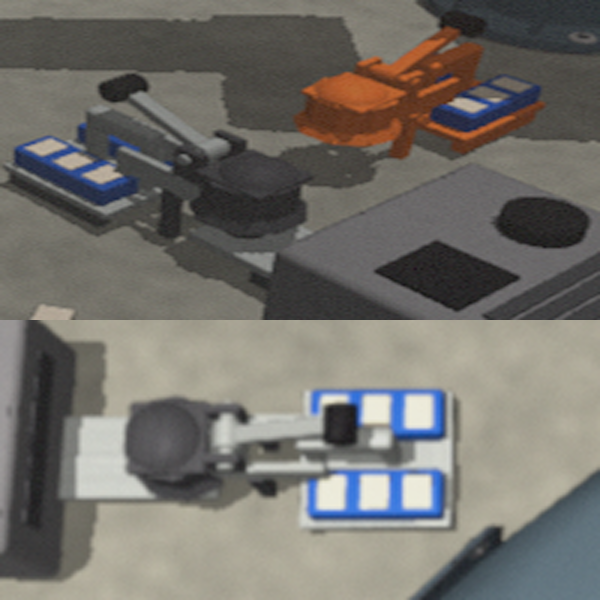

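The grip is at (123,87) in the composite, and a lever at 0 would appear at (126,87), so the lever is locked. The sled is straight, the nose is home, the robot is clear and the bystanders look untouched. I'm handing in.

```bash
python3 -c "
from bench import ctrl
print(ctrl.hand_in())"
```

```text
the job is handed in; nothing more can be done
None
```

The sled is hitched to the drive, with its lever pushed down and locked, and the job is handed in. It took about 26 s of robot time.

- **Lever up:** I swung it until its grip matched the picture position predicted for 1.5 rad. With the sled on the ball, the grip measured a few millimetres further back, so the lever may have eased to about 1.44 rad.
- **Lift:** The first pinch on the carry bar closed on the sled's side rails instead. I opened, moved 10 mm back and gripped the bar itself before lifting.
- **Coupling:** I lowered the coupler in stages, and it touched at about 3 mm of lift, as expected. The dome top measured 112–113.6 mm, against 112 mm for fully home.
- **Lever down:** It met a stiff stop at 26 N. After release, the grip was within about 1 mm of its predicted position at lever 0.
- **Alignment:** The sled stands straight behind the drive. The moulds and most carry-bar fits gave under about 1° of yaw. One top-camera bar fit gave 1.8°, but on few points.
- **Clearance:** The robot was clear and touching nothing at hand-in. I kept away from the bystanders and saw no sign of contact, but I did not measure them again at the end.

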